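# Lock the lamp cartridge and switch its supply on

### The job

The microscope's lamp cartridge stands loose in the bayonet mouth of the white lamphouse: push it in against its spring and turn it clockwise by its orange bar to the stop, so that it clicks locked when let go. Only then switch on the lamp's supply: draw up the blue collar of its lever-lock toggle, flip the lever over to the back of the box and let the collar drop home, without forcing the lever past its lock. Leave the red toggle off, and do not push the specimen pucks about or knock the bottle over.

Things in the scene. Friction and masses are not known exactly. Their poses are not given: they have to be found in the camera images.
- lamphouse: white metal lamphouse of a microscope, fixed to the bench, 120 mm (x) by 130 mm (y) by 85 mm high, grey fins at its sides, in the middle of its top a dark round bayonet mouth (84 mm in diameter, 12 mm high). Origin: centre of its underside; z up. Yellow dot on the top: open mark; green dot: locked mark.
- lamp_grip (a point): on the lamp cartridge's vertical axis, 21 mm above its black knurled flange (68 mm diameter, 10 mm thick), 9 mm below the top of its orange grip bar. Bar: 56 mm long (point's x), 14 mm wide (y), 30 mm high, across the flange; its white-striped end is +x and points to the yellow dot when open, the green dot when locked. z up. Unpressed 139 mm above the bench; moves with the cartridge.
- lamp_press (a joint): how far the cartridge is pushed down into the lamphouse, m: 0 = sprung up, 0.010 = at the bottom. The spring pushes up with about 3 N (net of the weight) at 0, 8 N at 0.010. It turns only while pushed 8 mm or more. At the end of the turn, let go, it rises into its locking notch and stays at about 0.004.
- lamp_turn (a joint): how far the cartridge is turned clockwise seen from above, rad: 0 = open (yellow dot), 1.30 = the stop (green dot), just short of a quarter turn. It starts at 0 to 0.05. Friction is light (0.03 N m). Let go beyond 1.23 it clicks into the locking notch and cannot turn back.
- supply_blue: grey-white bench supply of the lamp, fixed to the bench: box 150 mm (x) by 110 mm (y) by 65 mm high, black front panel facing -x, with the lever-lock toggle with the BLUE collar in the middle of its top. Origin: centre of its underside.
- blue_grip (a point): centre of the blue toggle's collar, on the lever's axis: a plain blue cylinder, 20 mm in diameter, 24 mm long, sliding on the steel lever; 50 mm from the pivot along the lever when down. z points along the lever away from the pivot, y is the hinge axis. The lever (7 mm rod, 10 mm rounded end) sticks out above the collar to 78 mm from the pivot.
- blue_pivot (a point): the blue toggle's pivot, in the middle of its box's top, 65 mm above the bench; axes of supply_blue: x from the box's front to its back, z up. The lever swings in this x-z plane. A steel gate (two plates 20 mm high, 6 mm thick along x, within 9 mm either side along y) stands here; two thin legs of the collar reach down into it.
- blue_lever (a joint): angle of the blue toggle's lever in rad: 0 = OFF (leaning 0.42 rad from upright toward the box's front, -x), 0.84 = ON (leaning 0.42 rad toward the back, +x). Held by light friction (0.03 N m). It is at 0 at the start.
- blue_collar (a joint): how far the blue collar is drawn up along the lever, m: 0 = down in its notch, 0.010 = fully up. A spring pulls it down with 3 N at 0, 5.5 N at 0.010. Less than about 7 mm up, its legs stand against the gate and the lever only has 0.1 rad of play; drawn up 8 to 10 mm the lever flips. Let go at the other end, it springs down into that notch.
- supply_red: an identical supply, of another device, with a RED collar on its toggle, fixed to the bench; a black lens cap lies on its top. Origin: centre of its underside.
- red_lever (a joint): angle of the red toggle's lever in rad: 0 = OFF (leaning 0.42 rad from upright toward the box's front, -x), 0.84 = ON (leaning 0.42 rad toward the back, +x). Held by light friction (0.03 N m). It is at 0 at the start and must stay OFF.
- mount_a: loose black resin specimen puck, 30 mm in diameter, 20 mm high, standing among the boxes. Origin: centre of its underside.
- mount_b: loose dark red resin specimen puck, 30 mm in diameter, 20 mm high, standing among the boxes. Origin: centre of its underside.
- bottle: loose white plastic bottle with a blue cap, 48 mm in diameter, 110 mm high, behind the boxes. Origin: centre of its underside.

How it is judged:
On the way, in this order (a step that is already met when the one before it is completed fails the run):
1. the lamp cartridge is pushed in, turned to the stop and clicked locked, with the blue toggle still off (value of joint lamp_turn above 1.15 rad and value of joint lamp_press between 0.003 and 0.0062 m and value of joint blue_lever below 0.3 rad), for 0.2 s.
2. the blue toggle is flipped on and its collar has dropped home (value of joint blue_lever above 0.72 rad and value of joint blue_collar below 0.002 m), for 0.2 s.
At the end, for the whole second after the job is handed in: The cartridge is locked (turned over 1.15 rad, standing 3.0 to 6.2 mm in), the blue lever is on (over 0.72 rad) with its collar down (under 2 mm), the red lever is off (under 0.15 rad), the bottle stands upright (within 0.2 rad) and both specimen pucks are within 30 mm of where they stood (all of step 2 and value of joint lamp_turn above 1.15 rad and value of joint lamp_press between 0.003 and 0.0062 m and value of joint red_lever below 0.15 rad and angle between bottle's own z axis and vertical below 0.2 rad and distance of each of mount_a, mount_b from where it was at the start of the episode below 0.03 m); the robot touches nothing.
It fails at once if the blue lever is forced past its lock with the collar down (value of joint blue_lever between 0.27 and 0.57 rad and value of joint blue_collar below 0.003 m).
It fails at once if the blue lever is flipped on before the cartridge is locked (value of joint blue_lever above 0.42 rad and value of joint lamp_turn below 1.15 rad).
It fails at once if the red toggle is flipped (value of joint red_lever above 0.25 rad).
It fails at once if the bottle is knocked over (angle between bottle's own z axis and vertical above 0.5 rad).
It fails at once if a specimen puck is pushed about (distance of any of mount_a, mount_b from where it was at the start of the episode above 0.03 m).
It also fails if it takes over 61 s, if anything falls off the work surface, if the arm or the gripper's body presses on something with over 40 N, if the wrist force passes 120 N, or if a joint passes its speed limit or range.

### The arm

A 6-joint arm with a two-finger parallel gripper is mounted at the origin on the work surface. World frame = base frame: x ahead of the robot, y to its left, z up, the work surface at z = 0. Lengths are in m, angles in rad, forces in N, time in s.
With the tool pointing down it reaches from about 0.3 to 0.775 m from the base axis. Payload 14.6 kg.
Tool frame: the origin (TCP) lies at the very end of the fingers, on their centre line; the grasp point (between the pads) lies 19 mm behind it; z points along the fingers, y is the line along which they close (so a half turn about z gives the same grasp; the last joint's range is limited). The gripper opens to 94 mm and grips with 3 to 60 N. Pads are 16 mm wide; open, the fingers measure 119 mm over their backs; the gripper's body (75 mm by 177 mm) begins 78 mm behind the grasp point.
Start: joints at [-1.355, 0.3, 1.521, -0, 1.321, -0.067], TCP at [0.153, -0.528, 0.205] pointing down, gripper open.
Joint ranges: [-3.03, 3.03], [-0.79, 2.21], [0.23, 2.52], [-1.04, 4.18], [0, 3.07], [-2.55, 2.55]. Speed limits (rad/s): [2.22, 2.22, 2.57, 3.14, 3.14, 3.14].

### API

Orientations are given as a unit quaternion [w, x, y, z].
In Python, from bench import bot, optics, job gives the robot as it stands. The module is installed in compiled form; this text tells all that it offers.
- The arm moves only by the shell command python3 -m jog 'ROWS' [FORCE]. ROWS is JSON, a list of rows, each a list of 7 numbers: the turn, a rotation vector about the tool's x, y, z in degrees, then the shift along the tool's x, y, z in mm, then the finger opening in mm, from 0 to 94. In form: [[ax, ay, az, x, y, z, claw], ...]. A call has 1 to 12 rows; each row shifts and turns the commanded pose from where the row before left it, along the tool's axes as they then stand; what a row does not reach is not made up. A row lasts 1/8 s, in which the tool goes at most 62.5 mm and 10.7 degrees, less where a joint would pass 70% of its speed; a pose out of reach is approached as far as the arm can. A call with a gripper value outside its range is refused whole. The fingers move at their own pace and stop on an object; FORCE is the grip in N (left out, the last holds). Time passes only in rows, so rows that do not move let the fingers close. It gives the time, the measured TCP pose, the force, the opening and the grip force at its end, in the units of the state.
- bot.sense(): the state, without advancing time (a new reading comes with each control period).
- optics.grab_frame(name): name is "side" or "top" or "wrist"; returns the picture (384x512x3 uint8, red, green, blue); there is no depth.
- optics.calibration(name): a dict with "fovy" (degrees; the focal length in pixels is half the picture's height over the tangent of half this angle, whatever the lens; pixels are square), "cx", "cy" (the principal point, pixels), "camera_from_world" (4x4, takes a point from world to camera coordinates); the wrist camera has in their place "tool_from_camera" (4x4, takes a point from camera to tool coordinates, whose origin is the TCP and whose axes are the flange's). Camera axes: x right, y down, z forward; pixel columns grow to the right and rows downward; lengths in m; the calibration is good to about 2 mm. A picture is of the moment at which its call begins: read the wrist's pose just before it. calibration takes no time and is no camera call.
- job.close_job(): hands the job in; it is judged then, once.
The state is a dict: "time_s": time; "joint_positions": joint angles; "joint_vel": joint speeds; "joint_torque": joint torques, N m; "ee_pos": TCP position; "ee_rot": TCP orientation; "ft_force": force on the tool from outside, world axes, zero at the start; "wrist_torque": the same for the moment, N m; "gripper_width": finger opening in m; "grip_force": force on a finger pad.
Only numpy, scipy, OpenCV 4.12 (cv2) and the standard library are available. Lean on these libraries where they do the work, as an engineer would, in place of code of your own. Each camera call takes 0.05 s, during which the arm holds its last target. There are 200 camera calls.

## Working session

There is one attempt and no reset: what is moved stays moved. The work goes in short steps, Python scripts to look and compute and a shell command to move; the robot and the scene stay as the last step left them, time stands still between calls to the robot, and variables do not carry over. Pictures are saved under pics/ and viewed, at most 10 in all, crops included, and the job is handed in when it is done.

```bash
mkdir -p pics; python3 - <<'E'
from bench import bot, optics, job
import cv2,numpy as np
s=bot.sense();print(s)
for n in("top","side"):
    f=optics.grab_frame(n);cv2.imwrite(f"pics/{n}0.png",f[:,:,::-1]);np.save(f"pics/{n}0.npy",f)
    print(n,optics.calibration(n))
print(optics.calibration("wrist"))
E
```

```text
{'time_s': 0.0, 'joint_positions': array([-1.35455343e+00,  3.00483064e-01,  1.52161878e+00,  2.66613834e-05,
        1.32071892e+00, -6.65726195e-02]), 'joint_vel': array([ 1.79410726e-03,  2.94206178e-04,  1.27343807e-03, -5.49611996e-04,
       -2.13974177e-04,  9.82283762e-05]), 'joint_torque': array([-3.65709147e-04, -5.31801331e+01, -3.52737486e+01,  7.08160177e-02,
        2.43837299e-02, -1.34947290e-04]), 'ee_pos': array([ 0.15344056, -0.52786724,  0.20486383]), 'ee_rot': array([-6.13304884e-04,  9.90018851e-01,  1.40933661e-01, -3.30323928e-05]), 'ft_force': array([ 0.66476336,  0.45413265, -0.39212287]), 'wrist_torque': array([ 0.00015194,  0.04291175, -0.01766524]), 'grip_force': 0.0, 'gripper_width': 0.09411746041497884}
top {'fovy': 43.96427720146315, 'cx': 255.59854547882782, 'cy': 199.17872612931936, 'camera_from_world': array([[-0.01184488, -0.99988336, -0.00964158,  0.0073311 ],
       [-0.99610714,  0.01264138, -0.08723968,  0.6058718 ],
       [ 0.08735139,  0.0085707 , -0.99614069,  1.07561529],
       [ 0.        ,  0.        ,  0.        ,  1.        ]])}
side {'fovy': 50.011266832918125, 'cx': 258.8866594241462, 'cy': 187.80587161607644, 'camera_from_world': array([[ 0.88311541, -0.46893994,  0.01423059, -0.53058075],
       [-0.30522015, -0.59730248, -0.74166731,  0.28615332],
       [ 0.35629739,  0.65063437, -0.67061694,  0.7931816 ],
       [ 0.        ,  0.        ,  0.        ,  1.        ]])}
{'fovy': 64.42725883607348, 'cx': 256.8680648994052, 'cy': 194.45736053837405, 'tool_from_camera': array([[-7.18570521e-04, -9.73644767e-01, -2.28068743e-01,
         6.62873102e-02],
       [ 9.99999624e-01, -5.89107984e-04, -6.35722125e-04,
         6.91795996e-04],
       [ 4.84610403e-04, -2.28069114e-01,  9.73644825e-01,
        -1.79325387e-01],
       [ 0.00000000e+00,  0.00000000e+00,  0.00000000e+00,
         1.00000000e+00]])}
```

View pics/top0.png

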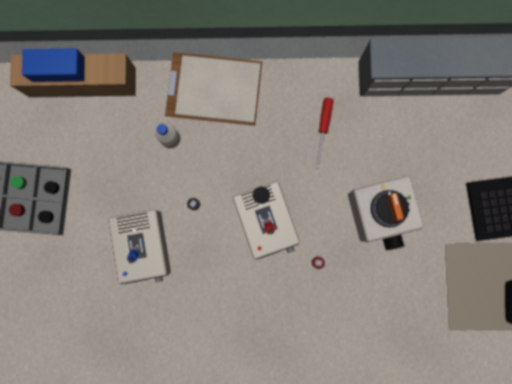

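View pics/side0.png

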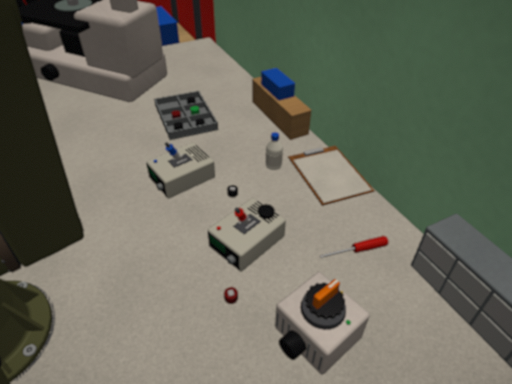

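The top view shows the lamphouse with its orange bar at about (396,207), the blue toggle at (133,256), the red toggle at (269,227), and pucks at (194,204) and (318,262). The bottle is at (167,134). I'll get rough positions from the colours first.

```bash
cat > h.py <<'E'
import cv2,numpy as np
from bench import bot,optics
from scipy.spatial.transform import Rotation as R
def rot(q): return R.from_quat([q[1],q[2],q[3],q[0]]).as_matrix()
def cam(n,s=None):
    c=optics.calibration(n); f=192/np.tan(np.radians(c["fovy"]/2))
    if n=="wrist":
        T=np.eye(4);T[:3,:3]=rot(s["ee_rot"]);T[:3,3]=s["ee_pos"];W=T@c["tool_from_camera"]
    else: W=np.linalg.inv(c["camera_from_world"])
    return f,c["cx"],c["cy"],W
def ray(C,p,z):
    f,cx,cy,W=C; d=W[:3,:3]@np.array([(p[0]-cx)/f,(p[1]-cy)/f,1]);o=W[:3,3]
    return o+d*(z-o[2])/d[2]
def proj(C,P):
    f,cx,cy,W=C; q=np.linalg.inv(W)@np.append(P,1); return q[:2]/q[2]*f+[cx,cy]
def blobs(img,lo,hi,amin=4):
    h=cv2.cvtColor(img,cv2.COLOR_RGB2HSV);m=cv2.inRange(h,np.array(lo),np.array(hi))
    n,l,st,ce=cv2.connectedComponentsWithStats(m)
    return [(np.round(ce[i],1),st[i].tolist()) for i in range(1,n) if st[i,4]>=amin],l
def tri(C1,p1,C2,p2):
    A=[];b=[]
    M=np.zeros((3,3));v=np.zeros(3)
    for C,p in((C1,p1),(C2,p2)):
        f,cx,cy,W=C;d=W[:3,:3]@np.array([(p[0]-cx)/f,(p[1]-cy)/f,1]);d/=np.linalg.norm(d)
        P=np.eye(3)-np.outer(d,d);M+=P;v+=P@W[:3,3]
    return np.linalg.solve(M,v)
HUE=dict(orange=((5,150,120),(16,255,255)),yellow=((22,120,120),(35,255,255)),green=((45,90,60),(80,255,255)),blue=((105,120,60),(130,255,255)))
E
python3 - <<'E'
from h import *
for n in("top","side"):
    f=np.load(f"pics/{n}0.npy");C=cam(n)
    for k,(lo,hi) in HUE.items():
        b,_=blobs(f,lo,hi)
        print(n,k,[(c.tolist(),s[4]) for c,s in b if s[4]<600])
C=cam("top")
for nm,p,z in [("bar",(397,207),.148),("blue",(133,256),.11),("red",(269,227),.11),("puckA",(194,204),.02),("puckB",(318,262),.02),("cap",(162,130),.11)]:
    print(nm,ray(C,p,z).round(3))
E
```

```text
top orange [([397.3, 209.9], 118)]
top yellow []
top green [([16.7, 181.7], 135)]
top blue [([161.9, 128.9], 69), ([133.0, 254.6], 76), ([124.5, 273.5], 4)]
side orange [([326.0, 149.5], 4), ([324.6, 291.7], 168)]
side yellow []
side green [([194.3, 109.0], 66), ([348.0, 322.0], 9)]
side blue [([166.8, 26.5], 533), ([274.6, 135.9], 37), ([171.1, 149.5], 57)]
bar [ 0.575 -0.291  0.148]
blue [0.481 0.261 0.11 ]
red [ 0.539 -0.029  0.11 ]
puckA [0.597 0.144 0.02 ]
puckB [ 0.46  -0.142  0.02 ]
cap [0.752 0.201 0.11 ]
```

```bash
python3 -m jog '[[0,0,0,0,0,-40,94],[0,0,0,58,-14,0,94],[0,0,0,58,-14,0,94],[0,0,0,58,-14,0,94],[0,0,0,58,-14,0,94],[0,0,0,58,-14,0,94],[0,0,0,58,-14,0,94],[0,0,0,56,-14,0,94],[0,0,0,56,-14,0,94],[0,0,0,0,0,0,94],[0,0,0,0,0,0,94],[0,0,0,0,0,0,94]]'; python3 - <<'E'
from h import *
s=bot.sense();f=optics.grab_frame("wrist");np.save("pics/w1.npy",f);cv2.imwrite("pics/w1.png",f[:,:,::-1]);C=cam("wrist",s)
for k,z in(("orange",.148),("yellow",.0855),("green",.0855)):
    for c,st in blobs(f,*HUE[k],10)[0]: print(k,c,st,ray(C,c,z).round(4))
E
```

```text
time_s: 1.6
ee_pos: [0.5631, -0.2931, 0.2456]
ee_rot: [0.0, 0.99, 0.14, -0.0]
ft_force: [0.0, -0.7, -0.2]
gripper_width: 0.0941
grip_force: 0.0
orange [258.3 180.3] [250, 148, 18, 60, 715] [ 0.5779 -0.2908  0.148 ]
yellow [260.5 123.5] [257, 120, 8, 8, 52] [ 0.6276 -0.2791  0.0855]
green [302.  159.7] [299, 156, 7, 8, 42] [ 0.6027 -0.3345  0.0855]
```

View pics/w1.png

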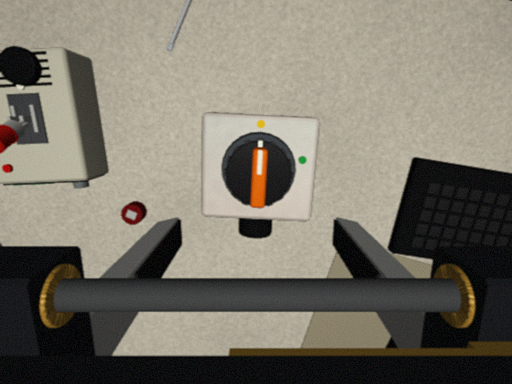

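The wrist view shows the bar centred at about (258,180), nearly along the image column. The yellow dot is at (260,123) and the green dot at (302,160), so the bar is open at the yellow dot. Next I'll work out the bar axis and the shift to reach it.

```bash
python3 - <<'E'
from h import *
s=bot.sense();f=np.load("pics/w1.npy");C=cam("wrist",s);Rm=rot(s["ee_rot"])
b,l=blobs(f,*HUE["orange"],100);m=(l==np.argmax(np.bincount(l.ravel())[1:])+1)
ys,xs=np.nonzero(m)
for y in(152,165,180,195,205): print(y,xs[ys==y].min(),xs[ys==y].max())
far=ray(C,(xs[ys>=207].mean(),208.5),.148);ctr=np.array([.5787,-.2904])
p=np.array([ray(C,((xs[ys==y].min()+xs[ys==y].max())/2,y),.148)[:2] for y in range(174,206)])
v=cv2.fitLine(p.astype(np.float32),cv2.DIST_L2,0,1e-5,1e-5).ravel();print("bar yaw",np.degrees(np.arctan2(v[1],v[0])),"tool yaw",np.degrees(np.arctan2(Rm[1,0],Rm[0,0])))
print("far end",far,"dist to ctr",np.linalg.norm(far[:2]-ctr))
for y in(.12,.0): 
    print("tool shift mm",Rm.T@(np.array([*ctr,.120])-s["ee_pos"])*1000)
    break
E
```

```text
152 253 267
165 252 266
180 252 265
195 251 264
205 251 263
bar yaw 13.3101845 tool yaw 16.116267449217485
far end [ 0.55222531 -0.29939108  0.148     ] dist to ctr 0.027959767948702093
tool shift mm [ 15.6925722    1.68913643 125.75990639]
```

```bash
python3 -m jog '[[0,0,2.8,15.7,1.7,0,94],[0,0,0,0,0,40,94],[0,0,0,0,0,40,94],[0,0,0,0,0,30,60],[0,0,0,0,0,13,40],[0,0,0,0,0,0,30],[0,0,0,0,0,0,14],[0,0,0,0,0,0,5],[0,0,0,0,0,0,5],[0,0,0,0,0,0,5],[0,0,0,0,0,0,5]]' 35
```

```text
time_s: 3.02
ee_pos: [0.5795, -0.2895, 0.1225]
ee_rot: [0.0, 0.993, 0.117, 0.0]
ft_force: [-0.2, 0.7, 0.6]
gripper_width: 0.0176
grip_force: 0.0
```

```bash
python3 -m jog '[[0,0,0,0,0,0,5],[0,0,0,0,0,0,5],[0,0,0,0,0,0,5],[0,0,0,0,0,3,5],[0,0,0,0,0,3,5],[0,0,0,0,0,3.5,5],[0,0,0,0,0,0,5],[0,0,0,0,0,0,5]]'
```

```text
time_s: 4.03
ee_pos: [0.5796, -0.2898, 0.1136]
ee_rot: [0.0, 0.993, 0.117, 0.0]
ft_force: [-1.2, -3.9, 7.4]
gripper_width: 0.0137
grip_force: 35.0
```

```bash
python3 -m jog '[[0,0,0,0,0,0.5,5],[0,0,8,0,0,0,5],[0,0,9,0,0,0,5],[0,0,9,0,0,0,5],[0,0,9,0,0,0,5],[0,0,9,0,0,0,5],[0,0,9,0,0,0,5],[0,0,9,0,0,0,5],[0,0,8,0,0,0,5],[0,0,0,0,0,0,5],[0,0,0,0,0,0,5]]'; python3 -c "
from h import *
s=bot.sense();print(s['ft_force'],s['wrist_torque'],s['joint_positions']);M=rot(s['ee_rot']);print(np.degrees(np.arctan2(M[1,0],M[0,0])))"
```

```text
time_s: 5.4
ee_pos: [0.5791, -0.2912, 0.1133]
ee_rot: [0.001, 0.88, -0.474, 0.001]
ft_force: [-4.1, -12.2, 7.1]
gripper_width: 0.0138
grip_force: 35.0
[ -4.14268521 -12.19796821   7.13989717] [-2.23458072  0.97434865 -0.03195058] [-0.52146402  0.59740405  1.31399652 -0.00258793  1.22863347  2.03879809]
-56.64246581930639
```

```bash
python3 -m jog '[[0,0,2,0.7,0.8,0.4,5],[0,0,2,0,0,0,5],[0,0,1,0,0,0,5],[0,0,0,0,0,0,5],[0,0,0,0,0,0,5]]'; python3 -c "
from h import *
s=bot.sense();print(s['ft_force'],s['wrist_torque']);M=rot(s['ee_rot']);print(np.degrees(np.arctan2(M[1,0],M[0,0])))"
```

```text
time_s: 6.02
ee_pos: [0.579, -0.2914, 0.1128]
ee_rot: [0.001, 0.859, -0.512, 0.0]
ft_force: [-4.7, -7.6, 7.7]
gripper_width: 0.0134
grip_force: 35.0
[-4.7467293  -7.55271942  7.7496326 ] [-1.27183592  0.85624599  0.12129869]
-61.60936807052794
```

```bash
python3 -m jog '[[0,0,1.5,0.4,0.6,0,5],[0,0,0,0,0,0,5],[0,0,0,0,0,0,5]]'; python3 -c "
from h import *
s=bot.sense();print(s['wrist_torque']);M=rot(s['ee_rot']);print(np.degrees(np.arctan2(M[1,0],M[0,0])))"; python3 -m jog '[[0,0,0,0,0,-2,5],[0,0,0,0,0,-2,5],[0,0,0,0,0,0,5],[0,0,0,0,0,0,5]]'; python3 -m jog '[[0,0,0,0,0,0,60],[0,0,0,0,0,0,60],[0,0,0,0,0,0,60],[0,0,0,0,0,0,60],[0,0,0,0,0,0,60],[0,0,0,0,0,-40,60],[0,0,0,0,0,-45,60],[0,0,0,-20,0,-45,60],[0,0,0,0,0,0,60],[0,0,0,0,0,0,60]]'; python3 - <<'E'
from h import *
s=bot.sense();f=optics.grab_frame("wrist");np.save("pics/w2.npy",f);cv2.imwrite("pics/w2.png",f[60:330,90:450,::-1]);C=cam("wrist",s)
for k,z in(("orange",.144),("green",.0855),("yellow",.0855)):
    for c,st in blobs(f,*HUE[k],10)[0]: print(k,c,st,ray(C,c,z).round(4))
E
```

```text
time_s: 6.4
ee_pos: [0.5789, -0.2915, 0.1127]
ee_rot: [0.0, 0.852, -0.523, 0.0]
ft_force: [-1.7, -3.5, 8.1]
gripper_width: 0.0138
grip_force: 35.1
[-0.68567512  0.45314209  0.42149494]
-63.06925469108163
time_s: 6.9
ee_pos: [0.5789, -0.2915, 0.1165]
ee_rot: [0.0, 0.852, -0.523, 0.0]
ft_force: [-1.6, -5.5, 6.4]
gripper_width: 0.0138
grip_force: 35.1
time_s: 8.15
ee_pos: [0.5696, -0.2733, 0.2452]
ee_rot: [0.0, 0.852, -0.523, -0.001]
ft_force: [-0.4, -0.2, -0.8]
gripper_width: 0.06
grip_force: 0.0
orange [256.8 176.3] [249, 144, 16, 59, 690] [ 0.5782 -0.289   0.144 ]
orange [ 19.8 255.2] [17, 253, 7, 5, 13] [ 0.752  -0.1122  0.144 ]
green [255.4 119.9] [252, 117, 8, 7, 45] [ 0.6029 -0.3344  0.0855]
yellow [213.  155.3] [210, 152, 7, 8, 47] [ 0.6276 -0.2791  0.0855]
```

View pics/w2.png

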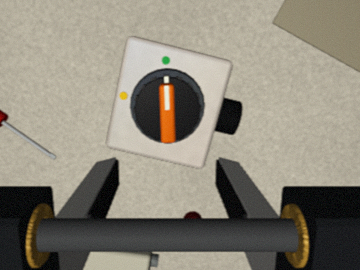

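The orange bar now lines up with the green dot (crop 166,60), so the cartridge is locked. On to the blue supply.

```bash
python3 -m jog '[[0,0,-10,0,0,0,60],[0,0,-10,0,0,0,60],[0,0,-10,0,0,0,60],[0,0,-10,0,0,0,60],[0,0,-10,0,0,0,60],[0,0,-10,0,0,0,60],[0,0,-10,0,0,0,60]]'; python3 -m jog '[[0,0,0,-3,-59,0,60],[0,0,0,-3,-59,0,60],[0,0,0,-3,-59,0,60],[0,0,0,-3,-59,0,60],[0,0,0,-3,-59,0,60],[0,0,0,-3,-59,0,60],[0,0,0,-3,-59,0,60],[0,0,0,-3,-59,0,60],[0,0,0,-3,-58,0,60],[0,0,0,0,0,0,60],[0,0,0,0,0,0,60]]'; python3 - <<'E'
from h import *
s=bot.sense();f=optics.grab_frame("wrist");np.save("pics/w3.npy",f);cv2.imwrite("pics/w3.png",f[:,:,::-1]);C=cam("wrist",s)
print(s['ee_pos'],s['joint_positions'])
for c,st in blobs(f,*HUE["blue"],10)[0]: print(c,st,ray(C,c,.11).round(4))
f2=np.load("pics/w2.npy");b,l=blobs(f2,*HUE["orange"],100);ys,xs=np.nonzero(l==np.argmax(np.bincount(l.ravel())[1:])+1)
print([(y,xs[ys==y].min(),xs[ys==y].max()) for y in(150,175,198)])
E
```

```text
time_s: 9.07
ee_pos: [0.5696, -0.2735, 0.2442]
ee_rot: [-0.001, 0.998, 0.063, -0.001]
ft_force: [-0.2, 0.1, 0.2]
gripper_width: 0.0599
grip_force: 0.0
time_s: 10.45
ee_pos: [0.4793, 0.2491, 0.245]
ee_rot: [0.0, 0.998, 0.06, -0.001]
ft_force: [-0.4, -1.0, -0.7]
gripper_width: 0.0605
grip_force: 0.0
[0.47928654 0.24909351 0.2449511 ] [ 4.11581137e-01  2.51195031e-01  1.49071136e+00 -1.92271067e-04
  1.40163465e+00  1.86182832e+00]
[243.8 180.9] [234, 169, 21, 27, 419] [0.4848 0.2631 0.11  ]
[218.1 205.2] [215, 202, 7, 8, 44] [0.4552 0.2874 0.11  ]
[(150, np.int64(249), np.int64(263)), (175, np.int64(250), np.int64(263)), (198, np.int64(251), np.int64(264))]
```

View pics/w3.png

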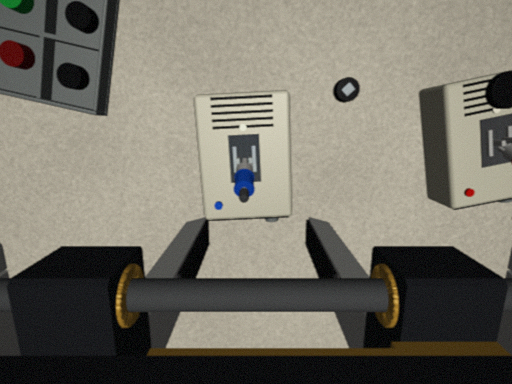

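The wrist view shows the blue collar at (244,181) leaning to the front (downward in the image), with the lever tip at (244,196) and the gate at (244,160). The box top spans about (195,94) to (292,218). Next, the box yaw and the pivot.

```bash
python3 - <<'E'
from h import *
s=bot.sense();f=np.load("pics/w3.npy");C=cam("wrist",s);Rm=rot(s["ee_rot"])
g=cv2.GaussianBlur(cv2.cvtColor(f,cv2.COLOR_RGB2GRAY),(3,3),0).astype(float)
def show(P): return np.array(P).round(4).tolist()
# side edges: strongest horizontal gradient per row near the expected edge; ends: vertical gradient per column
def fit(pts):
    pts=np.array(pts,np.float32);l=cv2.fitLine(pts,cv2.DIST_HUBER,0,.01,.01).ravel();return l
gx=np.gradient(g,axis=1);gy=np.gradient(g,axis=0);E={}
E['L']=fit([(190+np.argmax(gx[y,190:212])if 0 else 190+np.argmax(np.abs(gx[y,190:212])),y) for y in range(105,205,3)])
E['R']=fit([(283+np.argmax(np.abs(gx[y,283:298])),y) for y in range(105,205,3)])
E['T']=fit([(x,86+np.argmax(np.abs(gy[86:98,x]))) for x in range(205,282,3)])
E['B']=fit([(x,211+np.argmax(np.abs(gy[211:225,x]))) for x in range(215,265,3)])
def X(a,b):
    A=np.array([a[:2],-b[:2]]).T;t=np.linalg.solve(A,b[2:]-a[2:]);return a[2:]+t[0]*a[:2]
cs={k:X(E[k[1]],E[k[0]]) for k in('TL','TR','BR','BL')}
W={k:ray(C,p,.065)[:2] for k,p in cs.items()}
for k in cs: print(k,cs[k].round(1),W[k].round(4))
d=lambda a,b:(np.linalg.norm(W[a]-W[b]).round(4),np.degrees(np.arctan2(*(W[a]-W[b])[::-1])).round(2))
print("L",d('TL','BL'),"R",d('TR','BR'),"T",d('TL','TR'),"B",d('BL','BR'))
c=sum(W.values())/4;print("centre",c.round(4))
b,l=blobs(f,*HUE["blue"],100);m=cv2.findContours((l==np.argmax(np.bincount(l.ravel())[1:])+1).astype(np.uint8),0,1)[0][0]
print(cv2.minAreaRect(m), "tool yaw",np.degrees(np.arctan2(Rm[1,0],Rm[0,0])))
cv2.imwrite("pics/w3c.png",cv2.resize(f[80:230,180:310,::-1],None,fx=4,fy=4))
for yaw in(5,6,7,8):
    a=np.radians(yaw);u=np.array([np.cos(a),np.sin(a),0])
    P=np.array([*c,.065]);print(yaw,[proj(C,P+r*(-np.sin(.42)*u+[0,0,np.cos(.42)])).round(1) for r in(0,.05,.078)])
E
```

```text
TL [194.9  97.5] [0.5648 0.3287]
TR [286.7  93.9] [0.5809 0.2265]
BR [289.6 216.9] [0.4381 0.2026]
BL [206.  218.5] [0.4238 0.3048]
L (np.float64(0.143), np.float64(9.61)) R (np.float64(0.1448), np.float64(9.53)) T (np.float64(0.1034), np.float64(98.96)) B (np.float64(0.1033), np.float64(97.98))
centre [0.5019 0.2657]
((244.0, 182.0), (26.0, 20.0), 90.0) tool yaw 6.851484710852184
5 [array([244.4, 159.5]), array([242.3, 184.1]), array([240.8, 200.7])]
6 [array([244.4, 159.5]), array([242.6, 184.1]), array([241.4, 200.7])]
7 [array([244.4, 159.5]), array([242.9, 184.1]), array([241.9, 200.7])]
8 [array([244.4, 159.5]), array([243.3, 184.1]), array([242.5, 200.7])]
```

View pics/w3c.png

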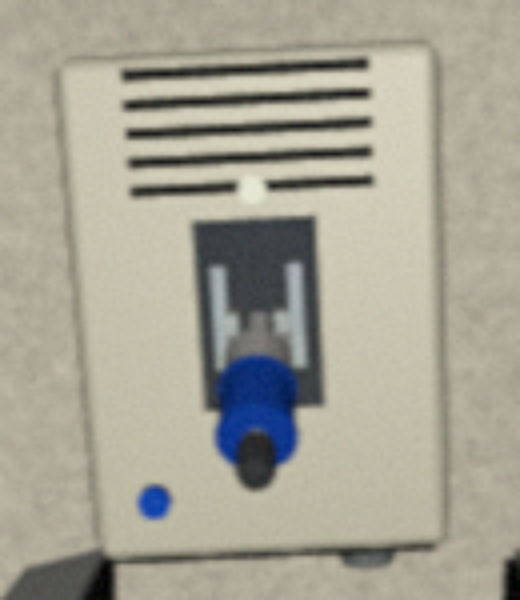

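```bash
cat > g.py <<'E'
from h import *
P=np.array([.502,.2655,.065]);yaw=np.radians(9.0);u=np.array([np.cos(yaw),np.sin(yaw),0]);zz=np.array([0,0,1.])
def goal(th,r):  # th: lever angle from upright, + to back
    a=np.sin(th)*u+np.cos(th)*zz; z=-a; y=np.array([np.sin(yaw),-np.cos(yaw),0]); x=np.cross(y,z)
    return P+r*a,np.column_stack([x,y,z])
def report(th,r,tag=""):
    s=bot.sense();p,G=goal(th,r);M=rot(s["ee_rot"])
    print(tag,"turn deg(tool)",np.degrees(R.from_matrix(M.T@G).as_rotvec()).round(2),"shift now-axes",(M.T@(p-s["ee_pos"])*1e3).round(1),"shift goal-axes",(G.T@(p-s["ee_pos"])*1e3).round(1),"F",s["ft_force"].round(1),"Fgoal",(G.T@s["ft_force"]).round(1),"T",s["wrist_torque"].round(2))
E
python3 -c "
from g import *
report(-.42,.13);report(-.42,.032);print(goal(-.42,.13)[0])"
```

```text
turn deg(tool) [ 0.48 24.13 -2.11] shift now-axes [-28.6 -12.1  61.6] shift goal-axes [-50.8 -13.1  44.7] F [-0.5 -0.9 -0.1] Fgoal [-0.6  0.9 -0.1] T [0.02 0.   0.05]
 turn deg(tool) [ 0.48 24.13 -2.11] shift now-axes [ 11.5 -13.6 151. ] shift goal-axes [-50.8 -13.1 142.7] F [-0.5 -0.9 -0.1] Fgoal [-0.6  0.9 -0.1] T [0.02 0.   0.05]
[0.44964377 0.25720759 0.18370156]
```

```bash
python3 -m jog '[[0.16,8.04,-0.7,0,0,0,60],[0.16,8.04,-0.7,0,0,0,60],[0.16,8.05,-0.7,0,0,0,60],[0,0,0,-50.8,-13.1,0,60],[0,0,0,0,0,44,60],[0,0,0,0,0,0,60],[0,0,0,0,0,0,60]]'; python3 - <<'E'
from g import *
report(-.42,.13);s=bot.sense();f=optics.grab_frame("wrist");C=cam("wrist",s);np.save("pics/w4.npy",f)
cv2.imwrite("pics/w4.png",f[:,:,::-1])
for c,st in blobs(f,*HUE["blue"],30)[0]: print(c,st)
a=goal(-.42,1)[0]-P
print([proj(C,P+r*a).round(1).tolist() for r in(0,.038,.05,.062,.078)])
E
```

```text
time_s: 11.38
ee_pos: [0.4498, 0.2575, 0.1862]
ee_rot: [-0.017, 0.975, 0.076, 0.209]
ft_force: [-0.2, 0.8, 0.4]
gripper_width: 0.0602
grip_force: 0.0
 turn deg(tool) [-0.01 -0.09 -0.06] shift now-axes [-1.2  0.2  2.2] shift goal-axes [-1.2  0.2  2.2] F [-0.2  0.8  0.4] Fgoal [ 0.  -0.8 -0.4] T [0.01 0.14 0.  ]
[256.2 199.7] [244, 187, 26, 28, 469]
[221.9 242. ] [218, 238, 9, 9, 67]
[[256.6, 189.7], [256.6, 198.4], [256.6, 201.6], [256.6, 205.1], [256.5, 210.4]]
```

View pics/w4.png

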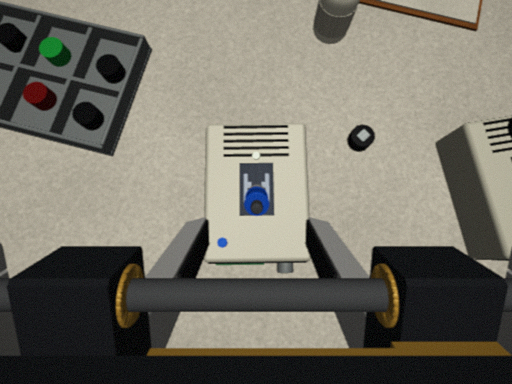

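```bash
python3 -m jog '[[0,0,0,0,0.2,35,60],[0,0,0,0,0,35,60],[0,0,0,0,0,30,50],[0,0,0,0,0,0,35],[0,0,0,0,0,0,24],[0,0,0,0,0,0,10],[0,0,0,0,0,0,10],[0,0,0,0,0,0,10],[0,0,0,0,0,0,10],[0,0,0,0,0,0,10]]' 30; python3 -c "
from g import *
report(-.42,.032)"
```

```text
time_s: 12.68
ee_pos: [0.49, 0.2646, 0.0953]
ee_rot: [-0.017, 0.975, 0.077, 0.209]
ft_force: [-3.9, -2.9, 8.7]
gripper_width: 0.0196
grip_force: 30.0
 turn deg(tool) [-0.07 -0.18  0.02] shift now-axes [-1.4  1.   0.5] shift goal-axes [-1.4  1.   0.5] F [-3.9 -2.9  8.7] Fgoal [-0.4  2.3 -9.7] T [-0.4   0.23 -0.1 ]
```

```bash
python3 -m jog '[[0,0,0,0,0,-2,10],[0,0,0,0,0,-2,10],[0,0,0,0,0,0,10]]'; python3 -c "
from g import *
report(-.42,.032)"; python3 -m jog '[[0,0,0,0,0,-2,10],[0,0,0,0,0,-2,10],[0,0,0,0,0,0,10]]'; python3 -c "
from g import *
report(-.42,.032)"
```

```text
time_s: 13.05
ee_pos: [0.4884, 0.2643, 0.0981]
ee_rot: [-0.017, 0.975, 0.077, 0.209]
ft_force: [4.5, -0.0, -2.2]
gripper_width: 0.0197
grip_force: 30.0
 turn deg(tool) [-0.07 -0.15  0.03] shift now-axes [-1.1  0.9  3.8] shift goal-axes [-1.   0.9  3.8] F [ 4.5 -0.  -2.2] Fgoal [3.2 0.7 3.8] T [ 0.11 -0.63 -0.02]
time_s: 13.42
ee_pos: [0.4868, 0.264, 0.1017]
ee_rot: [-0.017, 0.975, 0.077, 0.209]
ft_force: [6.9, 0.9, -2.6]
gripper_width: 0.0192
grip_force: 30.0
 turn deg(tool) [-0.07 -0.14  0.02] shift now-axes [-1.1  0.9  7.7] shift goal-axes [-1.   0.9  7.7] F [ 6.9  0.9 -2.6] Fgoal [5.3 0.2 5.2] T [ 0.07 -0.71 -0.02]
```

```bash
python3 -m jog '[[0,0,0,0.6,0,-1.6,10],[0,0,0,0,0,0,10],[0,0,0,0,0,0,10]]'; python3 -c "
from g import *
report(-.42,.032)"; python3 -m jog '[[0,-4,0,2.9,0,0.1,10],[0,-8,0,5.8,0,0.4,10],[0,0,0,0,0,0,10]]'; python3 -c "
from g import *
report(-.42+.209,.0412)"
```

```text
time_s: 13.8
ee_pos: [0.4864, 0.2639, 0.1029]
ee_rot: [-0.017, 0.975, 0.077, 0.208]
ft_force: [5.3, 0.2, -3.5]
gripper_width: 0.0192
grip_force: 30.0
 turn deg(tool) [-0.05 -0.08  0.03] shift now-axes [-1.1  0.9  9. ] shift goal-axes [-1.1  0.9  9. ] F [ 5.3  0.2 -3.5] Fgoal [3.3 0.6 5.3] T [ 0.16 -0.42  0.03]
time_s: 14.18
ee_pos: [0.4949, 0.2653, 0.1052]
ee_rot: [-0.009, 0.991, 0.078, 0.104]
ft_force: [0.5, 5.2, -5.3]
gripper_width: 0.0196
grip_force: 30.0
 turn deg(tool) [-0.06  0.06 -0.03] shift now-axes [-1.6  0.9 -0.4] shift goal-axes [-1.6  0.9 -0.4] F [ 0.5  5.2 -5.3] Fgoal [ 0.2 -5.1  5.5] T [1.1  0.24 0.2 ]
```

```bash
python3 -m jog '[[0,-8,0,5.8,0,0.4,10],[0,-8,0,5.8,0,0.4,10],[0,0,0,0,0,0,10]]'; python3 -c "
from g import *
report(-.42+.489,.0412)";  python3 -m jog '[[0,-8,0,5.8,0,0.4,10],[0,-8,0,5.8,0,0.4,10],[0,-4,0,2.9,0,0.1,10],[0,0,0,0,0,0,10],[0,0,0,0,0,0,10]]'; python3 -c "
from g import *
report(.42,.0412)"
```

```text
time_s: 14.55
ee_pos: [0.5062, 0.267, 0.1055]
ee_rot: [0.003, 0.996, 0.078, -0.034]
ft_force: [-1.6, 1.8, 0.8]
gripper_width: 0.0193
grip_force: 30.0
 turn deg(tool) [ 0.01 -0.06 -0.02] shift now-axes [-1.6  0.8 -0.5] shift goal-axes [-1.6  0.8 -0.5] F [-1.6  1.8  0.8] Fgoal [-1.3 -2.  -0.7] T [ 0.08  0.27 -0.02]
time_s: 15.18
ee_pos: [0.5192, 0.2695, 0.1025]
ee_rot: [0.016, 0.976, 0.077, -0.205]
ft_force: [-1.3, 3.7, -5.9]
gripper_width: 0.019
grip_force: 30.0
 turn deg(tool) [ 0.02 -0.34  0.03] shift now-axes [-0.8  1.2  0.2] shift goal-axes [-0.8  1.2  0.2] F [-1.3  3.7 -5.9] Fgoal [ 1.8 -3.8  5.7] T [ 0.74 -0.52 -0.45]
```

```bash
python3 -m jog '[[0,-0.7,0,1.5,0,0,10],[0,0,0,0,0,0,10]]'; python3 -c "
from g import *
report(.42,.0412)"; python3 -m jog '[[0,0,0,0,0,2,10],[0,0,0,0,0,3,10],[0,0,0,0,0,3,10],[0,0,0,0,0,0,10]]'; python3 -c "
from g import *
report(.42,.032)"
```

```text
time_s: 15.42
ee_pos: [0.5204, 0.2696, 0.1025]
ee_rot: [0.017, 0.974, 0.077, -0.213]
ft_force: [-7.6, 2.9, -2.5]
gripper_width: 0.0196
grip_force: 30.0
 turn deg(tool) [-0.    0.56  0.06] shift now-axes [-1.8  1.2  0.8] shift goal-axes [-1.8  1.2  0.7] F [-7.6  2.9 -2.5] Fgoal [-5.4 -4.   5.1] T [ 0.7   0.73 -0.5 ]
time_s: 15.92
ee_pos: [0.5174, 0.2691, 0.0958]
ee_rot: [0.016, 0.974, 0.077, -0.212]
ft_force: [-6.2, 2.9, -1.1]
gripper_width: 0.0188
grip_force: 30.0
 turn deg(tool) [-0.01  0.49  0.06] shift now-axes [-1.8  1.2  2.5] shift goal-axes [-1.8  1.2  2.5] F [-6.2  2.9 -1.1] Fgoal [-4.7 -3.8  3.3] T [ 0.65  0.69 -0.54]
```

```bash
python3 -m jog '[[0,0,0,0,0,0,45],[0,0,0,0,0,0,45],[0,0,0,0,0,0,45],[0,0,0,0,0,0,45],[0,0,0,0,0,-40,50],[0,0,0,0,0,-55,60],[0,0,0,0,0,0,60],[0,0,0,0,0,0,60]]';  python3 - <<'E'
from g import *
s=bot.sense();f=optics.grab_frame("wrist");C=cam("wrist",s)
cv2.imwrite("pics/w5.png",cv2.resize(f[100:260,160:360,::-1],None,fx=4,fy=3.75))
for c,st in blobs(f,*HUE["blue"],30)[0]: print(c,st)
a=goal(.42,1)[0]-P;Pc=P+.0015*u
print([proj(C,Pc+r*a).round(1).tolist() for r in(0,.038,.05,.062,.078)])
t=optics.grab_frame("top");d=optics.grab_frame("side");np.save("pics/top1.npy",t)
cv2.imwrite("pics/fin.png",np.hstack([cv2.resize(t[100:300,90:440],(450,257)),cv2.resize(d[110:370,130:380],(270,257))])[:,:,::-1])
E
```

```text
time_s: 16.92
ee_pos: [0.5565, 0.2749, 0.1806]
ee_rot: [0.017, 0.974, 0.077, -0.213]
ft_force: [-0.2, 0.5, -0.2]
gripper_width: 0.0603
grip_force: 0.0
[256.1 202.2] [243, 188, 27, 31, 478]
[226.4 230.2] [223, 227, 8, 7, 47]
[[257.2, 189.8], [257.3, 199.1], [257.3, 202.5], [257.3, 206.3], [257.3, 212.0]]
```

View pics/w5.png

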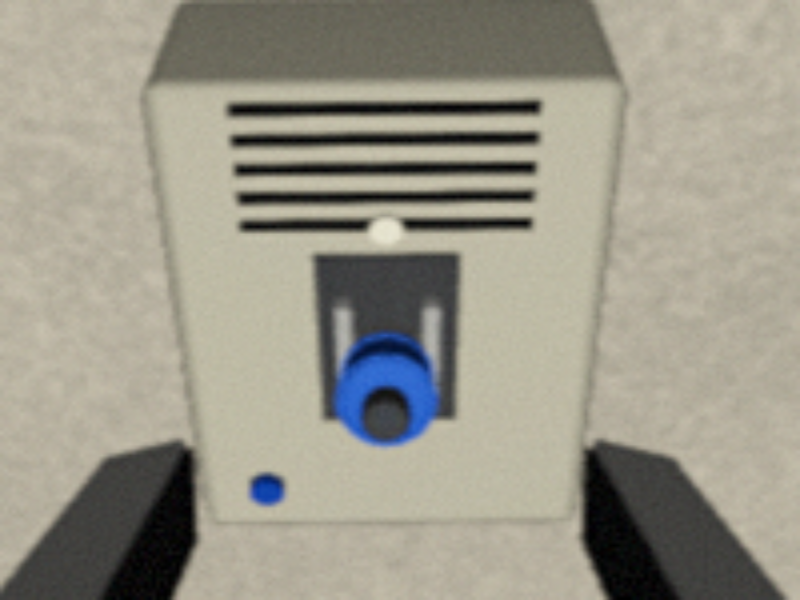

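View pics/fin.png

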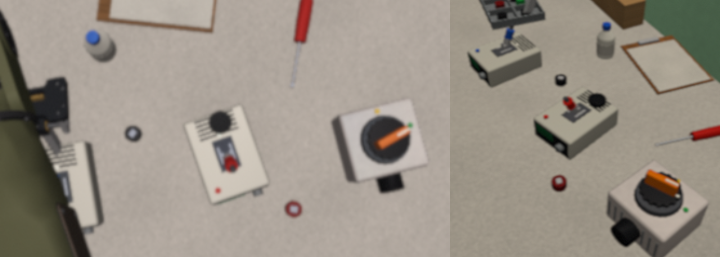

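The collar rim is at about (256,205) where the ON-and-down model predicts it, so the lever leans back with the collar seated. The red toggle still leans to the front, the pucks and bottle are standing as before, and the bar points at the green dot. Handing in.

```bash
python3 -c "
from bench import job
print(job.close_job())"
```

```text
the job is handed in; nothing more can be done
None
```

I handed the job in at about 17 s of the 61 s allowed. From the camera pictures and force readings, the cartridge is locked at the green dot and the blue toggle is on with its collar down. The red toggle is still off, and the pucks and bottle look undisturbed. The hand-in gave no verdict.

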